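# Turn the dried figure's flip tag over

## Task

The standing clay figure has dried. With a fingertip, turn over the flip tag on its drying board: push the paddle up from under its free edge and guide it right over its pivot, without flicking it, until it lies down flat on the far rests with its sun face up. Use a light touch and do not grip it; leave the bust's tag and everything else where they are, and finish with the hand clear.

Things in the scene. Friction and masses are not known exactly. Their poses are not given: they have to be found in the camera images.
- figure_board: Fixed plywood drying board, 320 x 180 mm, top 38 mm above the bench: the standing figure on its far half, that figure's steel flip-tag bracket at its near end. Origin: centre of its underside. Its x axis runs lengthwise, away from the robot (yaw up to 0.2 either way), y left, z up. The two boards look alike; either may stand on the left.
- bust_board: The same kind of fixed board with the same kind of tag, carrying the bust; axes alike. Its tag is to be left alone.
- figure_paddle_pivot (a point): Middle of the pivot axis (y) of the figure's tag, 118 mm above the bench, 105 mm nearer than the board's origin; axes as the board's; fixed. Two 3 mm steel cheeks at y +-42 mm, tops 13 mm above the pivot; each is a T with arms 46 mm to either side along x, ending in felted rest lugs under the paddle (32 to 46 mm from the pivot, |y| 21 to 43 mm). Board's near edge: x -55 mm.
- figure_paddle (a joint): Angle of the figure's paddle, rad. 0: flat on the near rests, pointing along -x to the robot, carved water-drop face up; pi/2: upright; pi: flat on the far rests, pointing along +x, carved sun face (disc and eight rays) up. Starts at 0 to 0.3. Friction washers (0.06 N m: about 1 N at the free edge) hold it wherever it is left. Soft felt stops at 0 and pi.
- figure_paddle_edge (a point): Middle of the free edge of the figure's wooden paddle, 92 mm from the pivot; moves with it. The paddle is 64 mm wide (along y), 6 mm thick, its middle plane through the pivot; 14 mm steel barrel round the pivot. Its outer 46 mm overhangs the rests at both ends of the swing; at its start the outer 37 mm is beyond the board, 115 mm above the open bench.
- bust_paddle_pivot (a point): The same point on the bust board's tag.
- bust_paddle (a joint): Angle of the bust's paddle, rad, the same sense; starts at 0 to 0.3 and is to stay so.
- bust_paddle_edge (a point): Middle of the free edge of the bust's paddle; moves with it.
- figure_mid (a point): Loose standing clay figure with a tall pointed crown, grey, 229 mm high with its 100 x 100 x 14 mm wooden plinth, fragile; this point is on its axis 110 mm above its underside. It stands on its board about 175 mm beyond the tag's pivot.
- bust_mid (a point): Loose clay head and shoulders with a hair knot, grey, 132 mm high with its 100 x 100 x 14 mm wooden plinth, fragile; this point is on its axis 65 mm above its underside. It stands on its board about 175 mm beyond that tag's pivot.
- bottle: Loose green glass bottle with a blue cap, diameter 60 mm, 165 mm high, on the bench outside the boards; origin at the centre of its underside.
- bowl: Loose terracotta bowl, 116 mm across, 48 mm high, on the bench outside the boards; origin at the centre of its underside.

How it is judged:
On the way:
1. the fingers push the figure's paddle up and carry it through the upright (value of joint figure_paddle between 1 and 2.2 rad and contact force between the fingers and figure_board above 0.1 N), for 0.1 s.
At the end, for the whole second after the job is handed in: The figure's paddle lies on the far rests, sun face up, within 8 degrees of flat and at rest; the bust's paddle is where it was (12 mm), the figure and bust stand within 15 mm of where they were, and the bottle and bowl within 20 mm (value of joint figure_paddle above 3 rad and velocity of joint figure_paddle below 0.1 rad/s and value of joint bust_paddle below 0.45 rad and distance of bust_paddle_edge from where it was at the start of the episode below 0.012 m and distance of each of figure_mid, bust_mid from where it was at the start of the episode below 0.015 m and distance of each of bottle, bowl from where it was at the start of the episode below 0.02 m); the robot touches nothing.
It fails at once if the figure's tag or board is gripped or forced (more than 25 N from the fingers) (contact force between the fingers and figure_board above 25 N).
It fails at once if the paddle is flicked or slapped over (faster than 8 rad/s) (velocity of joint figure_paddle above 8 rad/s).
It fails at once if the bust's tag is turned (its edge moves over 12 mm) (distance of bust_paddle_edge from where it was at the start of the episode above 0.012 m).
It fails at once if the figure or the bust is moved, lifted or tipped (over 15 mm) (distance of any of figure_mid, bust_mid from where it was at the start of the episode above 0.015 m).
It fails at once if the bottle or bowl is moved or picked up (over 20 mm) (distance of any of bottle, bowl from where it was at the start of the episode above 0.02 m).
It also fails if it takes over 48 s, if anything falls off the work surface, if the arm or the gripper's body presses on something with over 40 N, if the wrist force passes 120 N, or if a joint passes its speed limit or range.

## Robot

A 6-joint arm with a two-finger parallel gripper is mounted at the origin on the work surface. World frame = base frame: x ahead of the robot, y to its left, z up, the work surface at z = 0. Lengths are in m, angles in rad, forces in N, time in s.
With the tool pointing down it reaches from about 0.3 to 0.875 m from the base axis. Payload 6.4 kg.
Tool frame: the origin (TCP) lies midway between the tips of the shut fingers; the grasp point (between the pads) lies 19 mm behind it; z points along the fingers, y is the line along which they close (so a half turn about z gives the same grasp; the last joint's range is limited). The gripper opens to 85 mm and grips with 20 to 120 N. Pads are 22 mm wide; open, the fingers measure 114 mm over their backs; the gripper's body (76 mm by 85 mm) begins 54 mm behind the grasp point. The pads swing forward as they close: fully open they stand 13 mm farther back than shut.
Start: joints at [-1.523, 0.181, 1.607, -0, 1.354, -0.206], TCP at [0.144, -0.557, 0.231] pointing down, gripper open.
Joint ranges: [-2.99, 2.99], [-0.89, 2.07], [0.3, 2.58], [-1.14, 4.28], [0, 2.63], [-3.12, 3.12]. Speed limits (rad/s): [2.57, 2.57, 3.01, 3.14, 3.14, 3.14].

## Interface

Orientations are given as a unit quaternion [w, x, y, z].
In Python, from bench import status, camera, ctrl gives the robot as it stands. The module is installed in compiled form; this text tells all that it offers.
- The arm moves only by the shell command python3 -m handwheel 'ROWS'. ROWS is JSON, a list that holds one entry, the list of rows, each a list of 7 numbers: the opening, from -1 (shut) to 1 (fully open), then the shift along the tool's x, y, z in cm, then the turn, a rotation vector about the tool's x, y, z in degrees. A call has 1 to 10 rows; each row is the pose to reach, as a shift and turn from the pose commanded when the call began, along the tool's axes at that moment; what a row does not reach only later rows make up. A row lasts 1/8 s, in which the tool goes at most 62.5 mm and 10.7 degrees, less where a joint would pass 70% of its speed; a pose out of reach is approached as far as the arm can. A call with a gripper value outside its range is refused whole. The fingers move at their own pace and stop on an object; the grip force is fixed at half the most. Time passes only in rows, so rows that repeat a pose let the fingers close. It gives the time, the measured TCP pose, the force, the opening and the grip force at its end, in the units of the state.
- status.get_obs(): the state, without advancing time (a new reading comes with each control period).
- camera(name): name is "scene" or "top" or "wrist"; returns a dict with "frame" (400x640x3 uint8, blue, green, red), "depth" (400x640 float32, m along the optical axis (not along the pixel's ray), 0 where there is no reading), "fx", "fy", "cx", "cy" (pixels), "extrinsics" (4x4, takes a point from camera to world coordinates); the wrist camera has in their place "hand_eye" (4x4, takes a point from camera to tool coordinates, whose origin is the TCP and whose axes are the flange's). Camera axes: x right, y down, z forward; pixel columns grow to the right and rows downward; lengths in m; the calibration is good to about 2 mm. The wrist camera is an equidistant fisheye: a pixel r from the principal point sees the ray r / f radians off the axis. A picture is of the moment at which its call begins: read the wrist's pose just before it.
- ctrl.hand_in(): hands the job in; it is judged then, once.
The state is a dict: "time_s": time; "q": joint angles; "dq": joint speeds; "joint_efforts": joint torques, N m; "eef_pos": TCP position; "eef_rot": TCP orientation; "wrist_force": force on the tool from outside, world axes, zero at the start; "torque": the same for the moment, N m; "opening": opening from 0.0 (shut) to 1.0 (fully open); "grasp_force": force on a finger pad.
Only numpy, scipy, OpenCV 4.12 (cv2) and the standard library are available. Lean on these libraries where they do the work, as an engineer would, in place of code of your own. Each camera call takes 0.05 s, during which the arm holds its last target. There are 200 camera calls.

## Working session

There is one attempt and no reset: what is moved stays moved. The work goes in short steps, Python scripts to look and compute and a shell command to move; the robot and the scene stay as the last step left them, time stands still between calls to the robot, and variables do not carry over. Pictures are saved under pics/ and viewed, at most 10 in all, crops included, and the job is handed in when it is done.

```bash
mkdir -p pics
python3 - <<'E'
from bench import status,camera
import cv2,numpy as np
o=status.get_obs();print({k:np.round(v,3) for k,v in o.items()})
for n in("scene","top"):
    c=camera(n);cv2.imwrite(f"pics/{n}.png",c["frame"]);np.savez(n,**c);print(n,c["fx"],c["cx"],np.round(c["extrinsics"],3))
E
```

```text
{'time_s': np.float64(0.0), 'q': array([-1.523,  0.182,  1.608,  0.   ,  1.354, -0.206]), 'dq': array([-0.   ,  0.   , -0.001, -0.001, -0.   ,  0.   ]), 'joint_efforts': array([-0.0000e+00, -4.4486e+01, -3.5134e+01, -0.0000e+00,  9.0000e-03,
        0.0000e+00]), 'eef_pos': array([ 0.144, -0.556,  0.23 ]), 'eef_rot': array([-0.001,  0.992,  0.127,  0.   ]), 'wrist_force': array([-1.231, -0.135,  0.967]), 'torque': array([-0.031,  0.009,  0.019]), 'grasp_force': np.float64(0.0), 'opening': np.float64(1.001)}
scene 399.71880050608604 320.8674398907664 [[ 0.409  0.694 -0.592  1.313]
 [ 0.912 -0.323  0.251 -0.303]
 [-0.017 -0.643 -0.765  0.993]
 [ 0.     0.     0.     1.   ]]
top 374.5491376699964 322.03803999078787 [[ 1.000e-03 -9.900e-01  1.420e-01  4.450e-01]
 [-1.000e+00  1.000e-03  1.700e-02 -1.000e-03]
 [-1.700e-02 -1.420e-01 -9.900e-01  1.272e+00]
 [ 0.000e+00  0.000e+00  0.000e+00  1.000e+00]]
```

View pics/scene.png

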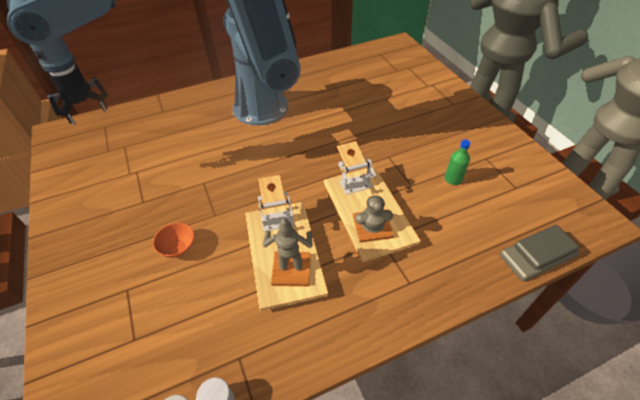

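View pics/top.png

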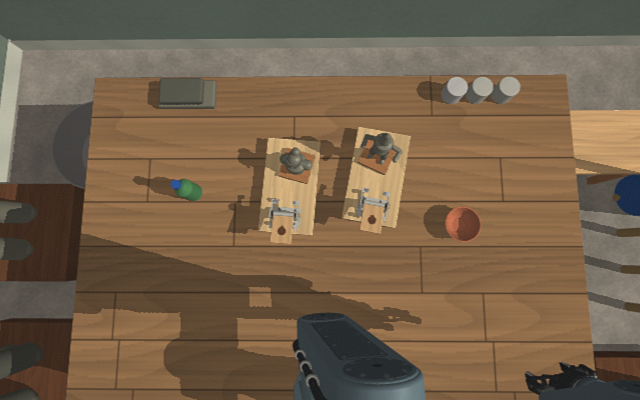

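The figure stands on the right-hand board (top image about (378,180), paddle at (372,218)). The bust's board is on the left (about (290,185)), the bowl at (463,223) and the bottle at (187,189). Next I'll enlarge the figure's tag.

Run:
```python
import cv2,numpy as np
f=cv2.imread("pics/top.png")[120:245,335:425]
cv2.imwrite("pics/crop.png",cv2.resize(f,None,fx=4.8,fy=4.8,interpolation=cv2.INTER_CUBIC))
c=np.load("top.npz");d=c["depth"];E=c["extrinsics"]
v,u=np.mgrid[0:400,0:640]
P=np.stack([(u-c["cx"])/c["fx"]*d,(v-c["cy"])/c["fy"]*d,d],-1)@E[:3,:3].T+E[:3,3]
np.save("P.npy",P)
H=P[...,2]
# board tops
for nm,(a,b) in {"fig":(338,415),"bust":(255,325)}.items():
    m=np.zeros(H.shape,bool);m[125:246,a:b]=1
    bm=m&(H>.028)&(H<.048)
    r=cv2.minAreaRect(P[bm][:,:2].astype(np.float32));print(nm,"board",r,P[bm][:,2].mean())
    m2=m.copy();m2[:185]=0
    pm=m2&(H>.105)&(H<.16)
    r=cv2.minAreaRect(P[pm][:,:2].astype(np.float32));print("tag",r,P[pm].mean(0))
    Q=P[pm]; 
    for lo in np.arange(.38,.56,.01):
        s=Q[(Q[:,0]>=lo)&(Q[:,0]<lo+.01)]
        if len(s):print(round(lo,2),len(s),s.mean(0).round(4),s[:,1].min().round(3),s[:,1].max().round(3))
for nm,(x,y) in dict(bottle=(187,189),bowl=(463,223)).items():print(nm,P[y,x])
```

```text
fig board ((0.698262631893158, -0.16291458904743195), (0.18041624128818512, 0.32063499093055725), 79.28377532958984) 0.03761238415205751
tag ((0.5735620260238647, -0.13901466131210327), (0.09665314108133316, 0.13642174005508423), 79.32327270507812) [ 0.5637867  -0.13694322  0.12673718]
0.5 24 [ 0.5067 -0.1411  0.1384] -0.156 -0.117
0.51 64 [ 0.5144 -0.1288  0.1382] -0.16 -0.096
0.52 85 [ 0.525  -0.1294  0.136 ] -0.161 -0.096
0.53 66 [ 0.5358 -0.1317  0.1343] -0.165 -0.1
0.54 69 [ 0.5452 -0.1377  0.1302] -0.177 -0.103
0.55 79 [ 0.5548 -0.1375  0.1255] -0.18 -0.093
0.56 82 [ 0.5645 -0.1328  0.1239] -0.18 -0.093
bust board ((0.6676358580589294, 0.1286008208990097), (0.18068954348564148, 0.3199210464954376), 85.30302429199219) 0.03785842998351459
tag ((0.5406034588813782, 0.13868089020252228), (0.09627804905176163, 0.13595999777317047), 86.13494873046875) [0.53078185 0.13937806 0.1263037 ]
0.47 50 [0.4761 0.1407 0.1366] 0.112 0.176
0.48 63 [0.4842 0.1425 0.1365] 0.112 0.175
0.49 84 [0.4949 0.1428 0.134 ] 0.112 0.174
0.5 64 [0.5055 0.1407 0.1325] 0.11 0.174
0.51 70 [0.515  0.1362 0.1283] 0.1 0.171
0.52 83 [0.5242 0.1391 0.1246] 0.097 0.184
0.53 91 [0.5348 0.1389 0.1249] 0.096 0.181
0.54 71 [0.5458 0.1388 0.1222] 0.095 0.181
0.55 82 [0.5555 0.1347 0.1217] 0.089 0.182
0.56 86 [0.5643 0.139  0.1236] 0.089 0.185
bottle [0.64031398 0.44160914 0.12252548]
bowl [ 0.54255799 -0.45335964  0.00587219]
```

View pics/crop.png

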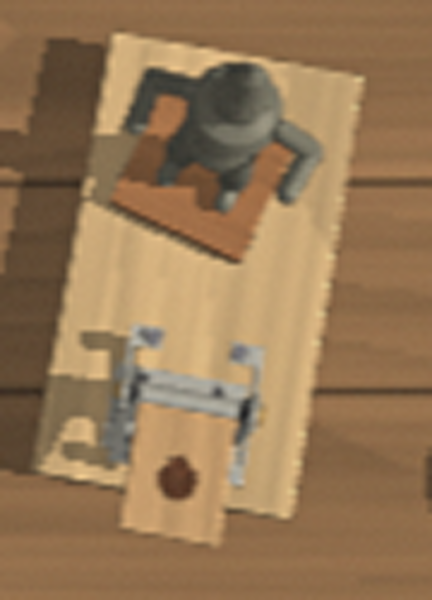

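Crop: figure's tag has the drop face up, its free edge is at about (170,535) and its barrel at (195,390). The figure's near plinth corner is at (238,262). I'll compute the board-frame geometry next.

```bash
cat > h.py <<'E'
import numpy as np
from scipy.spatial.transform import Rotation as R
yaw=-np.deg2rad(10.7)
B=R.from_euler('z',yaw)
piv=np.array([.6983,-.1629,.118])-B.apply([.105,0,0])
toB=lambda p:B.inv().apply(np.asarray(p)-piv)      # world -> pivot frame
toW=lambda p:piv+B.apply(p)
def tool(tilt,roll=0):
    # z along board +y, tilted down; x = board +-
    z=B.apply([0,np.cos(tilt),-np.sin(tilt)]);x=B.apply([1,0,0]);y=np.cross(z,x)
    return R.from_matrix(np.c_[x,y,z])*R.from_euler('z',roll)
def step(o,pt,Rt=None):
    q=o["eef_rot"];r=R.from_quat([q[1],q[2],q[3],q[0]])
    s=r.inv().apply(np.asarray(pt)-o["eef_pos"])*100
    t=(r.inv()*Rt).as_rotvec(degrees=True) if Rt is not None else 0
    return np.round(s,2),np.round(t,1)
E
python3 - <<'E'
from h import *
from bench import status
P=np.load("P.npy");print("piv",piv)
Q=P[125:246,338:415].reshape(-1,3);b=toB(Q)
f=b[(b[:,0]>60)|(b[:,0]>.06)]
f=f[f[:,2]>-.075]
for z in np.arange(-.07,.13,.02):
    s=f[(f[:,2]>=z)&(f[:,2]<z+.02)]
    if len(s):print(round(z+.118,3),len(s),s.min(0).round(3),s.max(0).round(3))
t=b[(b[:,0]<-.05)&(b[:,2]>-.03)];print("slope",np.polyfit(t[:,0],t[:,2],1),t[:,0].min(),t[:,1].min(),t[:,1].max())
o=status.get_obs()
for roll in(0,np.pi/2,np.pi,-np.pi/2):print(roll,step(o,toW([-.075,-.2,.0]),tool(.3,roll)))
E
```

```text
piv [ 0.59512566 -0.14340501  0.118     ]
0.048 524 [ 0.114 -0.046 -0.07 ] [ 0.22   0.069 -0.05 ]
0.068 17 [ 0.156 -0.019 -0.049] [ 0.181  0.04  -0.03 ]
0.088 19 [ 0.154 -0.016 -0.03 ] [ 0.176  0.039 -0.011]
0.108 18 [ 0.155 -0.017 -0.009] [0.177 0.037 0.01 ]
0.128 18 [ 0.147 -0.009  0.02 ] [0.175 0.037 0.03 ]
0.148 40 [ 0.133 -0.031  0.03 ] [0.171 0.037 0.048]
0.168 163 [ 0.127 -0.051  0.05 ] [0.197 0.075 0.07 ]
0.188 229 [ 0.143 -0.031  0.07 ] [0.2   0.051 0.089]
0.208 17 [ 0.155 -0.005  0.102] [0.179 0.026 0.109]
0.228 61 [ 0.156 -0.004  0.11 ] [0.186 0.026 0.13 ]
slope [-9.70432538 -0.65295256] -0.17375904874321796 -0.03175522005353822 0.11200612640804826
0 (array([ 38.68, -13.72,  11.28]), array([71.5, 16. , 21.7]))
1.5707963267948966 (array([ 38.68, -13.72,  11.28]), array([ 71.5, -45.3,  97.2]))
3.141592653589793 (array([ 38.68, -13.72,  11.28]), array([ -21. ,   93.9, -127.5]))
-1.5707963267948966 (array([ 38.68, -13.72,  11.28]), array([ 40.8,  64.4, -55.5]))
```

Run:
```python
from h import *
from bench import status
o=status.get_obs()
p=toW([-.10,-.16,.10]);print(p,step(o,p,tool(np.deg2rad(15))),step(o,p,tool(np.deg2rad(25))))
```

```text
[ 0.46715772 -0.28205639  0.218     ] (array([ 38.13, -18.42,   1.29]), array([73.6, 16.5, 21.5])) (array([ 38.13, -18.42,   1.29]), array([63.8, 14.3, 22.5]))
```

```bash
python3 -m handwheel '[[[-1,4,-2,0,7,2,2],[-1,8,-4,0,15,3,4],[-1,12,-6,0,23,5,7],[-1,16,-8,0,31,7,9],[-1,20,-10,0.5,39,9,11],[-1,25,-12,1,47,11,14],[-1,30,-14,1,55,12,16],[-1,34,-16,1,63,14,19],[-1,38,-18.4,1.3,70,16,21],[-1,38.1,-18.4,1.3,73.6,16.5,21.5]]]'
python3 - <<'E'
from h import *
from bench import status
o=status.get_obs()
print(o["q"].round(3),toB(o["eef_pos"]).round(4),step(o,toW([-.10,-.16,.10]),tool(np.deg2rad(15))),o["opening"])
E
```

```text
time_s: 1.35
eef_pos: [0.4677, -0.2799, 0.2167]
eef_rot: [-0.608, 0.789, -0.074, 0.055]
wrist_force: [-1.4, -0.4, 0.1]
opening: -0.0
grasp_force: 0.0
[-1.122  0.761  1.337  0.751  2.149  0.658] [-0.0999 -0.1578  0.0987] (array([-0.01, -0.07, -0.24]), array([-0.3,  0.2, -0.1])) -0.00017941941429364033
```

Run:
```python
from h import *
from bench import status
o=status.get_obs()
for p in([-.08,-.11,-.024],[-.08,.0,-.024]):print(step(o,toW(p)))
```

```text
(array([ 2.03, 10.64,  7.74]), np.int64(0))
(array([ 2.06,  7.84, 18.38]), np.int64(0))
```

```bash
python3 -m handwheel '[[[-1,1,4,2.5,0,0,0],[-1,2,8,5.5,0,0,0],[-1,2,10.6,7.7,0,0,0],[-1,2,10.6,7.7,0,0,0]]]'
python3 - <<'E'
from h import *
from bench import status,camera
import cv2
o=status.get_obs()
print(toB(o["eef_pos"]).round(4),o["q"].round(2),step(o,toW([-.08,.0,-.024]),tool(np.deg2rad(15))))
c=camera("wrist");cv2.imwrite("pics/w1.png",c["frame"])
E
```

```text
time_s: 1.85
eef_pos: [0.4943, -0.2392, 0.094]
eef_rot: [-0.607, 0.789, -0.075, 0.055]
wrist_force: [-0.2, -0.2, 0.8]
opening: -0.001
grasp_force: 0.0
[-0.0813 -0.1128 -0.024 ] [-1.06  0.93  1.35  0.74  1.98  0.56] (array([ 0.14, -2.89, 10.9 ]), array([-0.1,  0.1, -0.2]))
```

View pics/w1.png

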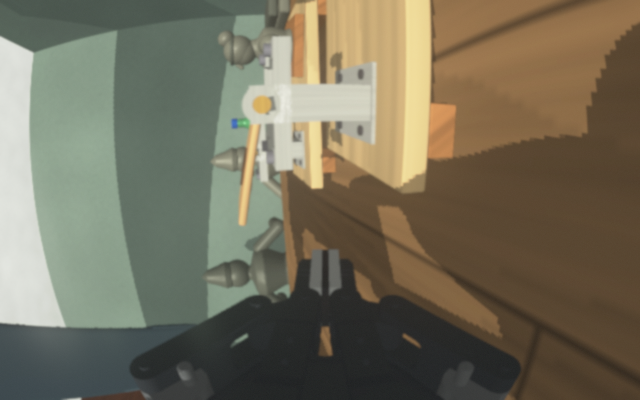

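The wrist view shows the paddle edge-on from the barrel (263,103) to its free edge (243,223). The shut fingertips at (325,255) are below and nearer, so the way under the paddle is clear. I'll insert the fingertips now.

```bash
python3 -m handwheel '[[[-1,0.1,-1,3.6,0,0,0],[-1,0.1,-2,7.2,0,0,0],[-1,0.1,-2.9,10.9,0,0,0],[-1,0.1,-2.9,10.9,0,0,0]]]'
cat >> h.py <<'E'
def arc(o,phis,y=0.0):
    for ph in phis:
        r=np.interp(ph,[0,2.9],[.08,.064])
        print(round(ph,2),step(o,toW([-r*np.cos(ph),y,r*np.sin(ph)]))[0])
E
python3 - <<'E'
from h import *
from bench import status,camera
o=status.get_obs()
print(toB(o["eef_pos"]).round(4),o["wrist_force"])
arc(o,np.arange(-.25,1.7,.17))
print(camera("wrist")["hand_eye"].round(3))
E
```

```text
time_s: 2.4
eef_pos: [0.5175, -0.1292, 0.0974]
eef_rot: [-0.605, 0.791, -0.073, 0.057]
wrist_force: [-0.2, -0.5, 1.0]
opening: -0.001
grasp_force: 0.0
[-0.0789 -0.0005 -0.0206] [-0.17029888 -0.52905247  1.00808894]
-0.25 [ 0.14 -0.09  0.02]
-0.08 [-0.08 -1.39 -0.33]
0.09 [-0.03 -2.69 -0.68]
0.26 [ 0.3  -3.95 -1.02]
0.43 [ 0.84 -5.13 -1.34]
0.6 [ 1.57 -6.18 -1.63]
0.77 [ 2.46 -7.09 -1.87]
0.94 [ 3.49 -7.83 -2.08]
1.11 [ 4.62 -8.38 -2.23]
1.28 [ 5.81 -8.73 -2.33]
1.45 [ 7.04 -8.89 -2.37]
1.62 [ 8.26 -8.83 -2.36]
[[-0.001 -0.945 -0.328  0.084]
 [ 1.    -0.001 -0.001 -0.   ]
 [ 0.001 -0.328  0.945 -0.143]
 [ 0.     0.     0.     1.   ]]
```

```bash
python3 -m handwheel '[[[-1,-0.1,-1.4,-0.3,0,0,0],[-1,0,-2.7,-0.7,0,0,0],[-1,0.3,-3.95,-1,0,0,0],[-1,0.8,-5.1,-1.3,0,0,0],[-1,1.55,-6.2,-1.6,0,0,0],[-1,2.45,-7.1,-1.9,0,0,0],[-1,2.45,-7.1,-1.9,0,0,0]]]'
python3 - <<'E'
from h import *
from bench import status,camera
import cv2
o=status.get_obs()
b=toB(o["eef_pos"]);print(b.round(4),np.arctan2(b[2],-b[0]),o["wrist_force"])
arc(o,np.arange(.94,2.4,.17))
cv2.imwrite("pics/w2.png",camera("wrist")["frame"])
E
```

```text
time_s: 3.32
eef_pos: [0.5422, -0.1346, 0.1698]
eef_rot: [-0.605, 0.791, -0.073, 0.057]
wrist_force: [0.3, 0.7, -0.5]
opening: 0.001
grasp_force: 0.0
[-0.0537 -0.0012  0.0518] 0.7675778241491701 [ 0.3415084   0.71018364 -0.47478009]
0.94 [ 0.96 -0.86 -0.11]
1.11 [ 2.08 -1.42 -0.26]
1.28 [ 3.28 -1.77 -0.36]
1.45 [ 4.5  -1.92 -0.4 ]
1.62 [ 5.72 -1.87 -0.39]
1.79 [ 6.89 -1.62 -0.32]
1.96 [ 7.99 -1.19 -0.21]
2.13 [ 8.99 -0.6  -0.05]
2.3 [9.85 0.15 0.15]
```

View pics/w2.png

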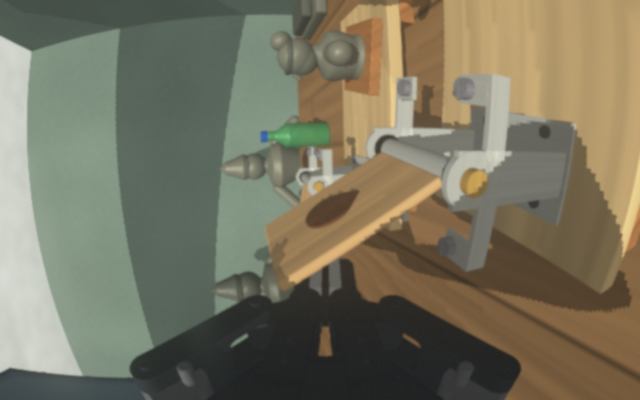

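The paddle has risen to about 60°, with its drop face at (330,208) and the fingertips behind it at (330,275). I'll carry on through upright.

```bash
python3 -m handwheel '[[[-1,0.95,-0.85,-0.1,0,0,0],[-1,2.1,-1.4,-0.25,0,0,0],[-1,3.3,-1.75,-0.35,0,0,0],[-1,4.5,-1.9,-0.4,0,0,0],[-1,5.7,-1.85,-0.4,0,0,0],[-1,6.9,-1.6,-0.3,0,0,0],[-1,8,-1.2,-0.2,0,0,0],[-1,9,-0.6,-0.05,0,0,0],[-1,9,-0.6,-0.05,0,0,0]]]'
python3 - <<'E'
from h import *
from bench import status,camera
import cv2
o=status.get_obs()
b=toB(o["eef_pos"]);print(b.round(4),np.arctan2(b[2],-b[0]),o["wrist_force"],o["q"].round(2))
arc(o,np.arange(2.3,3.2,.12))
cv2.imwrite("pics/w3.png",camera("wrist")["frame"])
E
```

```text
time_s: 4.5
eef_pos: [0.6304, -0.1498, 0.1741]
eef_rot: [-0.606, 0.79, -0.074, 0.057]
wrist_force: [-0.1, 0.6, -0.4]
opening: -0.004
grasp_force: 0.0
[0.0358 0.0002 0.0561] 2.139507827970511 [-0.07008862  0.58789091 -0.37760761] [-0.83  0.85  1.28  0.97  1.93  0.81]
2.3 [0.9  0.57 0.13]
2.42 [1.42 1.17 0.29]
2.54 [1.86 1.81 0.46]
2.66 [2.21 2.5  0.65]
2.78 [2.47 3.21 0.84]
2.9 [2.63 3.94 1.04]
3.02 [2.77 4.67 1.23]
3.14 [2.82 5.41 1.43]
```

View pics/w3.png

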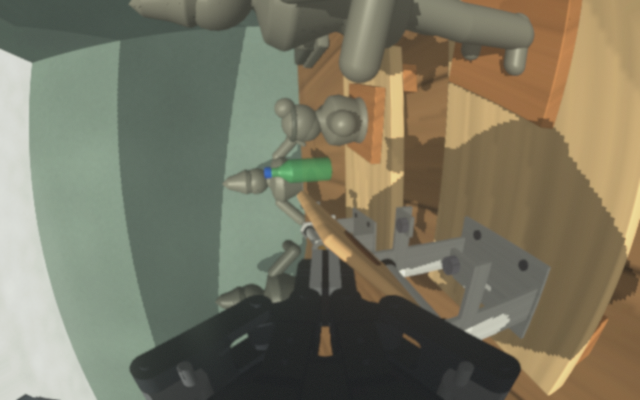

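The paddle is past upright at about 130–140°, with the fingertips on its sun side at (320,255). The figure's arm at (360,60) is still clear. I'll press it down gently.

```bash
python3 -m handwheel '[[[-1,0.9,0.55,0.15,0,0,0],[-1,1.4,1.15,0.3,0,0,0],[-1,1.85,1.8,0.45,0,0,0],[-1,2.2,2.5,0.65,0,0,0],[-1,2.4,3,0.8,0,0,0],[-1,2.5,3.4,0.9,0,0,0],[-1,2.5,3.4,0.9,0,0,0]]]'
python3 - <<'E'
from h import *
from bench import status,camera
import cv2
o=status.get_obs()
b=toB(o["eef_pos"]);print(b.round(4),np.arctan2(b[2],-b[0]),o["wrist_force"],o["q"].round(2))
c=camera("wrist")["frame"];cv2.imwrite("pics/w4.png",c)
E
```

```text
time_s: 5.42
eef_pos: [0.6545, -0.1548, 0.1394]
eef_rot: [-0.605, 0.79, -0.074, 0.057]
wrist_force: [-0.4, -0.1, 0.2]
opening: 0.002
grasp_force: 0.0
[ 0.0605 -0.0001  0.0214] 2.80188647187127 [-0.36563143 -0.08104433  0.15819295] [-0.81  0.94  1.19  0.98  1.91  0.81]
```

View pics/w4.png

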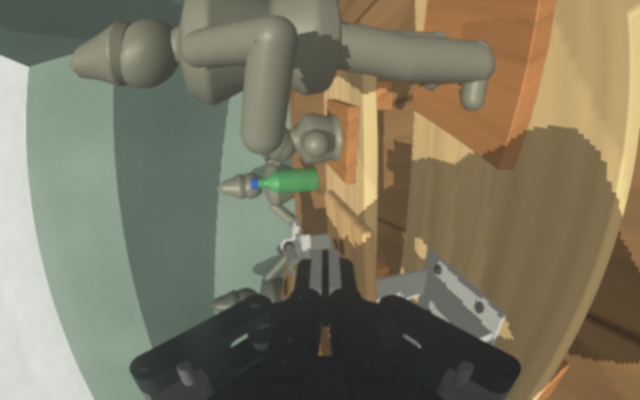

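The paddle is nearly down; its free corner at (330,195) is still slightly raised, and the figure's arm is clear of the hand. I'll creep down while watching the force.

```bash
python3 -m handwheel '[[[-1,0.1,0.3,0.1,0,0,0],[-1,0.1,0.6,0.15,0,0,0],[-1,0.1,0.75,0.2,0,0,0],[-1,0.1,0.75,0.2,0,0,0]]]'; python3 -m handwheel '[[[-1,0,0.2,0.05,0,0,0],[-1,0,0.2,0.05,0,0,0]]]'; python3 -c "
from h import *
from bench import status
o=status.get_obs();print(toB(o['eef_pos']).round(4),o['wrist_force'])"
```

```text
time_s: 5.98
eef_pos: [0.6554, -0.1551, 0.1318]
eef_rot: [-0.605, 0.79, -0.074, 0.057]
wrist_force: [0.4, -0.2, -0.0]
opening: 0.0
grasp_force: 0.0
time_s: 6.22
eef_pos: [0.6555, -0.1551, 0.1309]
eef_rot: [-0.606, 0.79, -0.073, 0.057]
wrist_force: [-1.1, 0.6, 4.0]
opening: 0.001
grasp_force: 2.4
[ 0.0615 -0.0003  0.0129] [-1.0580569   0.58582899  3.97420229]
```

```bash
python3 -m handwheel '[[[-1,0,0.1,0.03,0,0,0],[-1,0,0.1,0.03,0,0,0]]]'
python3 - <<'E'
from h import *
from bench import status,camera
import cv2
o=status.get_obs();print(toB(o['eef_pos']).round(4),o['wrist_force'])
f=camera("scene")["frame"];cv2.imwrite("pics/s2.png",cv2.resize(f[120:320,200:460],None,fx=3,fy=3,interpolation=cv2.INTER_CUBIC))
E
```

```text
time_s: 6.48
eef_pos: [0.6555, -0.1551, 0.1307]
eef_rot: [-0.606, 0.79, -0.073, 0.057]
wrist_force: [-1.8, 1.0, 8.6]
opening: -0.001
grasp_force: 4.1
[ 0.0615 -0.0003  0.0127] [-1.84088124  1.01888962  8.58247476]
```

View pics/s2.png

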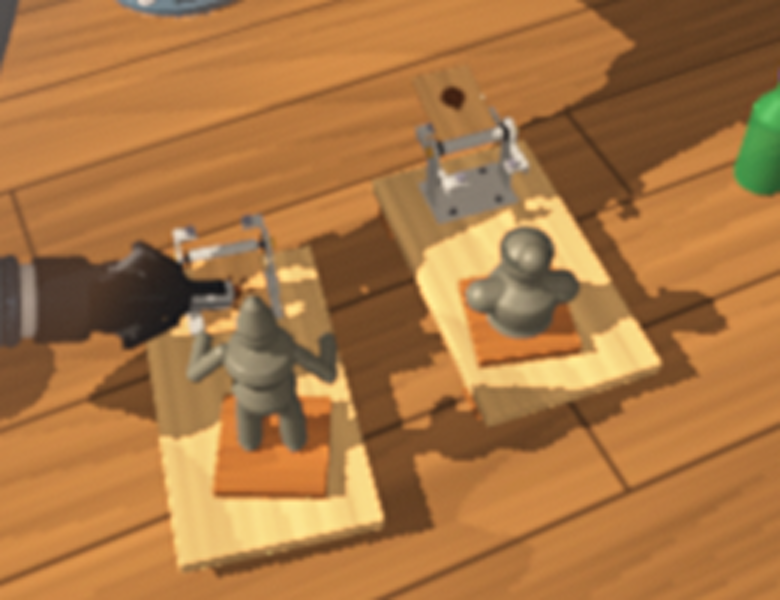

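The paddle appears to be on the far rests: the force rises stiffly and the sun face shows by the fingertip at (235,290). I'll lift clear and check.

```bash
python3 -m handwheel '[[[-1,0,-1,-0.3,0,0,0],[-1,0,-3,-0.8,0,0,0],[-1,-0.5,-5,-2.5,0,0,0],[-1,-1.5,-6,-7,0,0,0],[-1,-2.5,-6,-12,0,0,0],[-1,-3.5,-6,-17,0,0,0],[-1,-3.5,-6,-17,0,0,0]]]'
python3 - <<'E'
from h import *
from bench import camera
import cv2
c=camera("top");d=c["depth"];E=c["extrinsics"]
v,u=np.mgrid[0:400,0:640]
P=np.stack([(u-c["cx"])/c["fx"]*d,(v-c["cy"])/c["fy"]*d,d],-1)@E[:3,:3].T+E[:3,3]
P0=np.load("P.npy");b=toB(P.reshape(-1,3))
s=b[(b[:,0]>.02)&(b[:,0]<.09)&(abs(b[:,1])<.025)&(b[:,2]>-.03)&(b[:,2]<.08)]
k=np.polyfit(s[:,0],s[:,2],1);print(len(s),"slope",k,"theta",np.pi-np.arctan(k[0]),s[:,2].mean())
D=np.abs(P[...,2]-P0[...,2]);print("changed px bust/bottle/bowl:",[(D[a:b_,e:f]>.015).sum() for a,b_,e,f in((130,250,255,325),(170,205,160,210),(200,245,440,485),(120,178,350,410))])
cv2.imwrite("pics/t2.png",cv2.resize(c["frame"][110:250,240:500],None,fx=3,fy=3,interpolation=cv2.INTER_CUBIC))
E
```

```text
time_s: 7.4
eef_pos: [0.5921, -0.2997, 0.234]
eef_rot: [-0.603, 0.792, -0.075, 0.06]
wrist_force: [0.7, 0.6, 0.4]
opening: -0.001
grasp_force: 0.0
354 slope [0.00600407 0.00229437] theta 3.1355886597774245 0.002625322808321295
changed px bust/bottle/bowl: [np.int64(76), np.int64(13), np.int64(465), np.int64(87)]
```

View pics/t2.png

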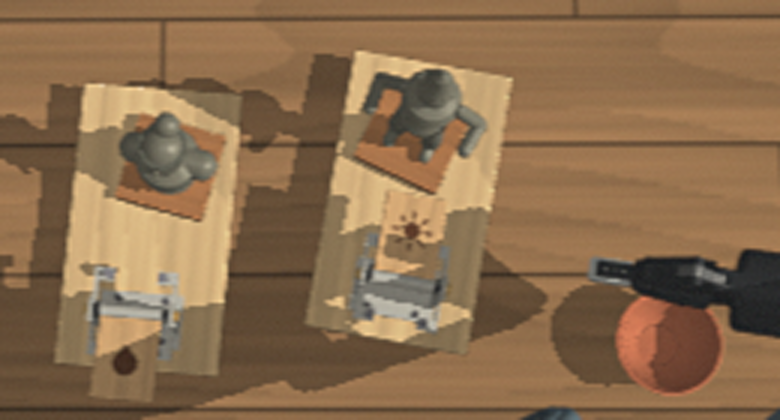

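The paddle lies flat, sun face up at (410,230), with a measured angle of 3.136 rad. The bust's tag, both figures and the bowl look unmoved (bowl centre still at about (463,224) in the full image), and the hand is clear above.

```bash
python3 -c "
from bench import ctrl
print(ctrl.hand_in())"
```

```text
the job is handed in; nothing more can be done
None
```

The figure's tag is turned over and lies flat on the far rests, sun face up (measured 3.136 rad), with nothing else seen to have moved and the hand clear; the job is handed in, but no verdict was returned.

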